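Fetch the soaking basket out of the narrow tank with the hook rod

ROBOT

A 6-joint arm with a two-finger parallel gripper is mounted at the origin on the work surface. World frame = base frame: x ahead of the robot, y to its left, z up, the work surface at z = 0. Lengths are in mm, angles in degrees, forces in N, time in s.
With the tool pointing down it reaches from about 275 to 875 mm from the base axis. Payload 12.5 kg.
Tool frame: the origin (TCP) lies at the very end of the fingers, on their centre line; the grasp point (between the pads) lies 19 mm behind it; z points along the fingers, y is the line along which they close (so a half turn about z gives the same grasp; the last joint's range is limited). The gripper opens to 85 mm and grips with 20 to 120 N. Pads are 22 mm wide; open, the fingers measure 114 mm over their backs; the gripper's body (76 mm by 85 mm) begins 54 mm behind the grasp point. The pads swing forward as they close: fully open they stand 13 mm farther back than shut.
Start: joints at [-80.535, 20.094, 94.641, -0, 65.266, -4.847], TCP at [135.986, -532.909, 231.29] pointing down, gripper open.
Joint ranges: [-157.81, 157.81], [-45, 120.19], [0.68, 151.7], [-89.99, 269.99], [4.06, 180], [-164.3, 164.3]. Speed limits (degrees/s): [127.2, 127.2, 159.86, 180, 180, 180].

INTERFACE

Orientations are given as [roll, pitch, yaw] about the fixed x, y, z axes, in that order (R = Rz(yaw) Ry(pitch) Rx(roll)).
In Python, from cell import monitor, viewer, job_done gives the robot as it stands.
- The arm moves only by the tool apply_moves, never from a script. Its argument "motion" is text: rows parted by semicolons, each of 7 numbers parted by spaces: the closure in counts, from 0 (fully open) to 255 (shut), then the shift along the world's x, y, z in m, then the turn, a rotation vector about the world's x, y, z in degrees. A call has 1 to 20 rows; each row is the pose to reach, as a shift and turn from the pose commanded when the call began; what a row does not reach only later rows make up. A row lasts 1/8 s, in which the tool goes at most 62.5 mm and 10.7 degrees, less where a joint would pass 70% of its speed; a pose out of reach is approached as far as the arm can. A call with a gripper value outside its range is refused whole. The fingers move at their own pace and stop on an object; "newtons" is the grip in N (left out, the last holds). Time passes only in rows, so rows that repeat a pose let the fingers close. It gives the time, the measured TCP pose, the force, the opening and the grip force at its end, in the units of the state.
- monitor.get_obs(): the state, without advancing time (a new reading comes with each control period).
- viewer.camera(name): name is "scene" or "top" or "wrist"; returns a dict with "frame" (384x512x3 uint8, blue, green, red), "fovy" (degrees; the focal length in pixels is half the picture's height over the tangent of half this angle, whatever the lens; pixels are square), "cx", "cy" (the principal point, pixels), "xyz" and "attitude" of the camera in the world. Camera axes: x right, y down, z forward; pixel columns grow to the right and rows downward; lengths in mm; the calibration is good to about 2 mm. A picture is of the moment at which its call begins. There is no depth.
- job_done(): hands the job in; it is judged then, once.
The state is a dict: "time": time; "joint_pos": joint angles; "dq": joint speeds; "joint_torque": joint torques, N m; "eef_pos": TCP position; "ee_rot": TCP orientation; "force": force on the tool from outside, world axes, zero at the start; "moment": the same for the moment, N m; "opening": opening from 0.0 (shut) to 1.0 (fully open); "grip_force": force on a finger pad.
Only numpy, scipy, OpenCV 4.12 (cv2) and the standard library are available. Lean on these libraries where they do the work, as an engineer would, in place of code of your own. Each camera call takes 0.05 s, during which the arm holds its last target. There are 200 camera calls.

TASK

Take the hook rod from its stand and use it, not the fingers, to fetch the steel basket that hangs deep in the narrow clear tank: lift its bail up against the hanger's spring keeper by feel, firmly enough to clear the lip but never straining the hanger (about 12 N; 18 N is too much), ease it out over the lip towards the tank's open side, and draw it up out of the tank. Stand the basket upright on the floor of the enamel tray, setting it down gently, then hang the hook rod back in the slot of its stand and let go. Do not bang the tank with the rod, and leave the other glassware, cups and bottles where they are.

Things in the scene. Friction and masses are not known exactly. Their poses are not given: they have to be found in the camera images.
- hook_rod: Steel hook rod, hangs upright in its stand. Origin: centre of the underside of its 30 x 30 x 4 mm collar, z up. Below it a shank 8 mm thick goes down 104 mm to a flat fork of 5 mm round bar: a crossbar along y and two tines at y = +-13 mm that run 30 mm to the rod's +x, ending in upturned tips. Lowest point z = -108 mm. Mass 0.14 kg.
- handle (a point): On the hook rod: grip point on the axis of its black plastic handle, 32 mm above the collar's underside. The handle is 24 mm (x) by 16 mm (y) and reaches from 4 to 54 mm above the collar's underside: grip it from above across its y.
- hook (a point): On the hook rod: midway between the tines, level with their upper side, 22 mm in x ahead of the shank's axis and 101.5 mm below the collar's underside: where the middle of the bail's bar lies when hooked. The upturned tips (5 mm thick) stand 8 mm ahead of it in x; their tops are 7 mm above it, the tines' underside is 5 mm below it.
- stand: Fixed stand of the rod: base 110 x 110 x 8 mm, two posts 12 mm thick at y = +-36 mm, and on them a plate 60 mm (x) by 84 mm (y), its top 165 mm above the table, with a slot 13 mm wide, open at the plate's -x edge, ending 8 mm past its centre. The shank sits in the slot, the collar on the plate. Origin: centre of the underside.
- slot (a point): On the stand: where the centre of the collar's underside rests on the plate. The rod's tines point to the stand's +x, between the posts. To take the rod out lift it about 10 mm and slide it 60 mm or more to the stand's -x (the fork cannot pass up through the plate); hang it back the same way.
- tank: Fixed narrow clear plastic tank, open at the top: outside 106 mm (x) by 78 mm (y), 145 mm tall, walls 5 mm, floor 6 mm. Origin: centre of the underside. The hanger is fixed to its inner +x wall; the space in front of it, towards -x, is empty: from the hanger's origin it is 66 mm to the -x wall and 34 mm to each y wall.
- hanger: Steel hanger in the tank, axes as the tank's. Origin: top of its peg, right under the bail's bar, 74 mm above the tank's underside. The peg, 10 mm wide in y, 5 mm thick, comes from the +x wall and ends in an upright lip plate (x = -4 to -7 mm, 10 mm wide). An upright at x = +5 mm stops the bar going back. All of it is within 60 mm above the peg.
- keeper_pocket (a point): On the hanger, 30 mm above its origin. Over the bar is a spring keeper (x = -4 to 5 mm, 12 mm wide, 6 N per mm) that yields upward only. Lip and keeper are set together at a height not reported: lip top 5 to 25 mm above the peg. The bar meets the keeper 1.5 mm before its underside reaches the lip's top: to clear the lip it must press with over 9 N.
- way_out (a point): On the hanger, 29 mm to -x of its origin, level with the peg's top: the bar, kept pressed on the keeper while it is drawn to -x over the lip, is off the keeper 8 mm out; with the bar's middle over this point the basket is clear of the whole hanger and can be drawn straight up. Over 18 N between basket and hanger strains it.
- basket: Steel basket 30 mm (x) by 48 mm (y) by 20 mm tall with a porcelain crucible 24 mm high in it and a rigid bail: legs at y = +-24 mm and a round bar 6 mm thick along y, 66 mm tall overall. Mass 0.10 to 0.21 kg. Origin: centre of the underside. It hangs on the peg by the middle of the bar, axes as the tank's, underside 14 mm above the tank's.
- bail (a point): On the basket: underside of the middle of the bail's bar, 60 mm above the basket's underside.
- tray: Fixed white enamel tray with a blue rim, 200 mm (x) by 150 mm (y), 30 mm tall, walls 4 mm. Origin: centre of the underside.
- tray_floor (a point): Centre of the tray's inner floor, 4 mm above the table.
- white_jar: Bystander: white plastic jar with a black lid, 52 mm across, 90 mm tall; leave it where it is. Origin: centre of its underside.
- white_bottle: Bystander: white plastic bottle with a blue cap, 54 mm across, 110 mm tall; leave it where it is. Origin: centre of its underside.
- amber_bottle: Bystander: amber glass bottle with a white cap, 60 mm across, 140 mm tall; leave it where it is. Origin: centre of its underside.
- amber_bottle2: Bystander: amber glass bottle with a blue cap, 52 mm across, 120 mm tall; leave it where it is. Origin: centre of its underside.
- beaker: Bystander: small glass beaker, 52 mm across, 70 mm tall; leave it where it is. Origin: centre of its underside.
- paper_cup: Bystander: paper cup, 60 mm across, 65 mm tall; leave it where it is. Origin: centre of its underside.
- wash_bottle: Bystander: clear wash bottle with a red cap, 60 mm across, 150 mm tall; leave it where it is. Origin: centre of its underside.

How it is judged (in metres and radians):
On the way, in this order (a step that is already met when the one before it is completed fails the run):
1. the hook rod is taken from its stand (horizontal distance between hook_rod and slot above 0.06 m), for 0.1 s.
2. the basket, hanging on the hook, is off the hanger and clear above the tank's rim (z of basket in the frame of tank above 0.146 m and distance between hook and bail below 0.02 m and contact force between basket and hook_rod above 0.3 N), for 0.2 s.
3. the basket stands in the tray (z of basket in the frame of tray_floor below 0.005 m and horizontal distance between basket and tray_floor below 0.1 m and angle between basket's own z axis and vertical below 0.15 rad and contact force between basket and tray above 0.5 N), for 0.2 s.
At the end, for the whole second after the job is handed in: The basket stands upright (within 0.1 rad) and at rest on the tray floor (within 5 mm), wholly inside, clear of the rod; the hook rod hangs upright (within 0.1 rad) and still in its stand, its shank in the slot (within 15 mm) and its collar on the plate (within 5 mm) (x of basket in the frame of tray_floor between -0.082 and 0.082 m and y of basket in the frame of tray_floor between -0.055 and 0.055 m and z of basket in the frame of tray_floor below 0.005 m and angle between each of basket, hook_rod's own z axis and vertical below 0.1 rad and linear speed of basket below 0.02 m/s and contact force between basket and hook_rod below 0.05 N and horizontal distance between hook_rod and slot below 0.015 m and z of hook_rod in the frame of slot between -0.004 and 0.005 m and linear speed of hook_rod below 0.03 m/s); the robot touches nothing.
It fails at once if basket and hanger strain against each other with more than 18 N (contact force between basket and hanger above 18 N).
It fails at once if the rod presses on the tank or hanger with more than 20 N (contact force between hook_rod and tank above 20 N).
It fails at once if the fingers touch the basket (contact force between the fingers and basket above 0.5 N).
It fails at once if the basket is banged down in the tray with more than 25 N (contact force between basket and tray above 25 N).
It fails at once if one of the bystanders (bottles, jar, beaker, cup) is shifted more than 30 mm (distance of any of white_jar, white_bottle, amber_bottle, amber_bottle2, beaker, paper_cup, wash_bottle from where it was at the start of the episode above 0.03 m).
It also fails if it takes over 72 s, if anything falls off the work surface, if the arm or the gripper's body presses on something with over 40 N, if the wrist force passes 120 N, or if a joint passes its speed limit or range.

## Working session

There is one attempt and no reset: what is moved stays moved. The work goes in short steps, Python scripts to look and compute and a tool call to move; the robot and the scene stay as the last step left them, time stands still between calls to the robot, and variables do not carry over. Pictures are saved under pics/ and viewed, at most 10 in all, crops included, and the job is handed in when it is done.

Besides the shell and the picture viewer there is one more tool, called after "Call:" as name(argument=value, ...) on one line, values as JSON. apply_moves: Moves the arm, as the interface text tells. Its arguments: {"type":"object","properties":{"motion":{"type":"string"},"newtons":{"type":"number"}},"required":["motion"]}

```bash
mkdir -p pics; ls
python3 - <<'E'
from cell import monitor, viewer
import cv2,pickle
o=monitor.get_obs();print(o)
d={}
for n in("scene","top"):
    c=viewer.camera(n);d[n]=c
    print(n,c["fovy"],c["cx"],c["cy"],c["xyz"],c["attitude"],{k for k in c})
    cv2.imwrite(f"pics/{n}0.png",c["frame"])
pickle.dump(d,open("d0.pkl","wb"))
E
```

```text
pics
{'time': 0.0, 'joint_pos': array([-8.05353967e+01,  2.01245908e+01,  9.46773018e+01, -9.27924083e-04,
        6.52658339e+01, -4.84819192e+00]), 'dq': array([-0.06717514, -0.0345046 ,  0.08741257, -0.0129867 , -0.03772634,
       -0.0748514 ]), 'joint_torque': array([ 1.19528329e-03, -5.06090569e+01, -2.91411549e+01, -8.61597300e-05,
        4.44977384e-03, -1.74034909e-05]), 'eef_pos': array([ 135.92512001, -532.59333097,  230.75366876]), 'ee_rot': array([-1.79932445e+02, -4.88464496e-03,  1.43131811e+01]), 'force': array([-1.18283533, -0.84945097,  1.43563253]), 'moment': array([-0.03924439, -0.00865747, -0.02200371]), 'grip_force': 0.0, 'opening': 1.0007929249775795}
scene 43.194790641280576 254.02602175968602 203.26128775630866 [1110.14324273  682.15304384  795.54491632] [-126.76583366   -1.0611912   144.1655869 ] {'xyz', 'cy', 'frame', 'attitude', 'fovy', 'cx'}
top 49.639942493496 246.61086195510975 192.4658281759092 [ 472.21933521   13.14065815 1063.64723118] [-172.68474311    0.43746253  -89.79073636] {'xyz', 'cy', 'frame', 'attitude', 'fovy', 'cx'}
```

View pics/scene0.png

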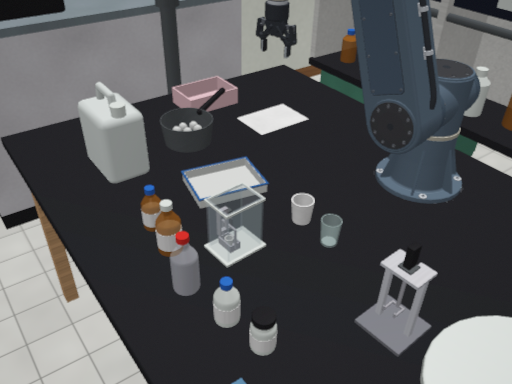

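View pics/top0.png

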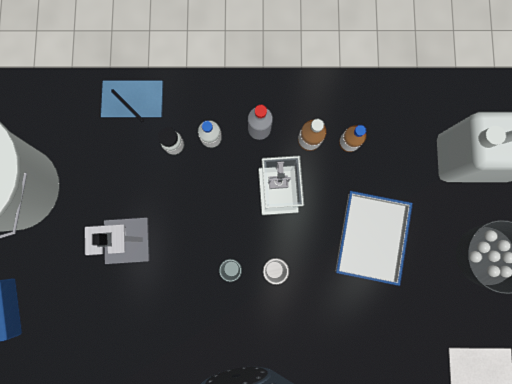

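```bash
cat > h.py <<'E'
import numpy as np,cv2,pickle
from scipy.spatial.transform import Rotation as R
def cam(c):
    f=192/np.tan(np.radians(c["fovy"]/2)); return f,R.from_euler("xyz",c["attitude"],degrees=True).as_matrix(),np.array(c["xyz"])
def ray(c,u,v):
    f,M,p=cam(c); return p,M@np.array([(u-c["cx"])/f,(v-c["cy"])/f,1.])
def onz(c,u,v,z):
    p,d=ray(c,u,v); return (p+d*(z-p[2])/d[2])
def proj(c,X):
    f,M,p=cam(c); q=(np.atleast_2d(X)-p)@M; return np.c_[c["cx"]+f*q[:,0]/q[:,2],c["cy"]+f*q[:,1]/q[:,2]]
def two(c1,a,c2,b):
    p1,d1=ray(c1,*a);p2,d2=ray(c2,*b)
    s=np.linalg.lstsq(np.c_[d1,-d2],p2-p1,rcond=None)[0]
    x,y=p1+d1*s[0],p2+d2*s[1]; return (x+y)/2,np.linalg.norm(x-y)
E
python3 - <<'E'
from h import *
d=pickle.load(open("d0.pkl","rb"))
t=d["top"]["frame"];s=d["scene"]["frame"]
def cr(f,u,v,w,h): 
    return cv2.resize(f[v:v+h,u:u+w],(400,300),interpolation=cv2.INTER_CUBIC)
a=np.vstack([np.hstack([cr(t,78,210,80,60),cr(t,240,148,80,60)]),np.hstack([cr(s,340,240,140,105),cr(s,190,180,104,78)])])
cv2.imwrite("pics/c1.png",a)
E
```

```text
(no output)
```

View pics/c1.png

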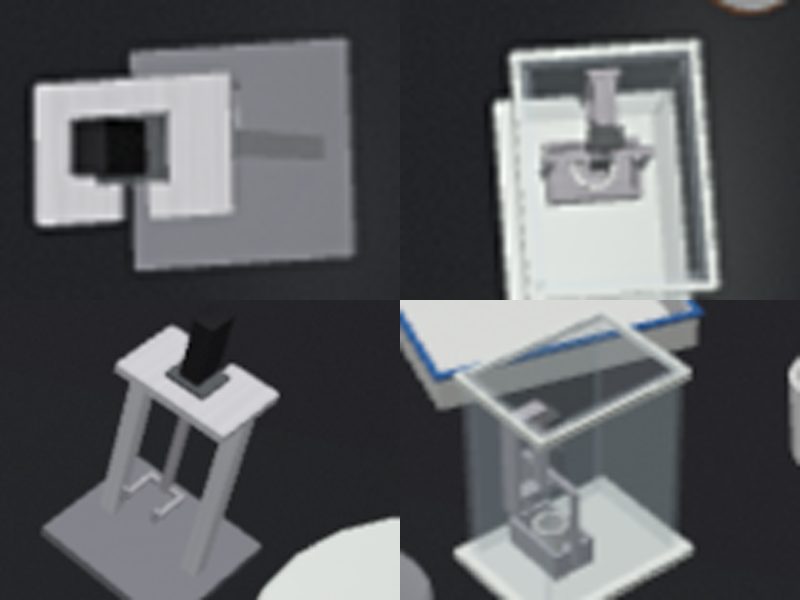

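Run:
```python
from h import *
d=pickle.load(open("d0.pkl","rb"));T=d["top"];S=d["scene"]
def poly(c,mask,z,name):
    cs,_=cv2.findContours(mask,cv2.RETR_EXTERNAL,cv2.CHAIN_APPROX_NONE)
    k=max(cs,key=cv2.contourArea)[:,0,:]
    P=np.array([onz(c,u,v,z)[:2] for u,v in k],np.float32)
    r=cv2.minAreaRect(P);print(name,np.round(r[0],1),np.round(r[1],1),round(r[2],1))
def roi(c,u,v,w,h,lo,hi=256):
    g=c["frame"].min(2).astype(int);m=np.zeros(g.shape,np.uint8);m[v:v+h,u:u+w]=((g[v:v+h,u:u+w]>lo)&(g[v:v+h,u:u+w]<hi))*255;return m
poly(T,roi(T,78,210,46,50,150),165,"plate")
poly(T,roi(T,100,210,60,60,60),8,"base(+plate)")
def mx(c,pts,z,sc,o,name):
    P=np.array([onz(c,p[0]/sc+o[0]-.4,p[1]/sc+o[1]-.4,z)[:2] for p in pts])
    e=np.linalg.norm(P-np.roll(P,-1,0),axis=1)
    print(name,np.round(P,1).tolist(),"c",np.round(P.mean(0),1),"edges",np.round(e,1),"yaw est",[round(float(np.degrees(np.arctan2(*(P[(i+1)%4]-P[i])[::-1]))),1) for i in range(4)])
mx(T,[(130,50),(350,38),(355,256),(136,270)],8,5,(78,210),"base")
mx(T,[(33,84),(231,71),(234,213),(36,226)],165,5,(78,210),"plate")
mx(T,[(110,50),(300,38),(320,287),(125,298)],145,5,(240,148),"rim")
k=140/400
mx(S,[(115,368-300),(172,325-300),(279,392-300),(222,438-300)],165,1/k,(340,240),"plateS")
k=104/400
mx(S,[(455-400,376-300),(600-400,315-300),(692-400,374-300),(543-400,444-300)],145,1/k,(190,180),"rimS")
# tray rim
hsv=cv2.cvtColor(T["frame"],cv2.COLOR_BGR2HSV)
m=np.zeros(hsv.shape[:2],np.uint8);b=cv2.inRange(hsv,(100,100,60),(125,255,255));m[180:300,325:420]=b[180:300,325:420]
poly(T,m,30,"tray")
for n,(u,v) in dict(jar=(172,142),wb=(210,133),wash=(260,122),amber=(312,135),amber2=(353,140),beaker=(231,270),cup=(276,271)).items(): print(n,np.round(onz(T,u,v,60)[:2]))
```

```text
plate [485.3 327.5] [61.7 82.5] 3.1
base(+plate) [484.7 331.7] [111.8 122.8] 3.8
base [[537.0, 386.0], [543.5, 273.8], [433.8, 267.6], [426.4, 377.7]] c [485.2 326.3] edges [112.3 109.9 110.4 110.9] yaw est [-86.7, -176.7, 93.8, 4.3]
plate [[512.5, 372.0], [518.4, 286.2], [457.5, 282.4], [451.7, 367.4]] c [485. 327.] edges [86.  61.  85.2 61. ] yaw est [-86.1, -176.4, 93.9, 4.3]
rim [[669.5, -12.9], [675.2, -98.6], [562.4, -106.0], [557.3, -19.5]] c [616.1 -59.3] edges [ 85.9 113.   86.7 112.4] yaw est [-86.2, -176.2, 93.4, 3.3]
plateS [[522.0, 291.0], [458.0, 284.3], [451.2, 367.1], [514.2, 372.3]] c [486.4 328.7] edges [64.4 83.2 63.2 81.7] yaw est [-174.0, 94.7, 4.7, -84.5]
rimS [[675.4, -92.7], [569.1, -96.8], [559.2, -15.6], [668.1, -9.8]] c [617.9 -53.7] edges [106.4  81.8 109.   83.3] yaw est [-177.8, 96.9, 3.1, -85.0]
tray [ 494.4 -294.9] [158.9 208.4] 78.8
jar [727. 207.]
wb [750. 113.]
wash [778. -11.]
amber [ 745. -140.]
amber2 [ 733. -241.]
beaker [415.  58.]
cup [413. -49.]
```

Run:
```python
from h import *
from cell import viewer,monitor
c=viewer.camera("wrist");print(c["fovy"],c["xyz"],c["attitude"],ray(c,c["cx"],c["cy"])[1],ray(c,c["cx"]+100,c["cy"])[1],monitor.get_obs()["eef_pos"])
```

```text
70.17515492255902 [ 205.3356498  -516.36920277  373.53723327] [ 1.63644454e+02  8.32504061e-03 -7.57083964e+01] [-0.27291659 -0.0693791  -0.95953274] [-0.18259677 -0.42393496 -0.9595859 ] [ 135.9449405  -532.68669247  230.8853442 ]
```

Call:
apply_moves(motion="0 0.03 0.03 0.04 0 0 0; 0 0.07 0.07 0.04 0 0 -2; 0 0.11 0.11 0.04 0 0 -4; 0 0.15 0.15 0.04 0 0 -6; 0 0.19 0.19 0.04 0 0 -8; 0 0.23 0.23 0.04 0 0 -10; 0 0.27 0.27 0.04 0 0 -10.5; 0 0.31 0.31 0.04 0 0 -10.5; 0 0.35 0.36 0.04 0 0 -10.5; 0 0.39 0.41 0.04 0 0 -10.5; 0 0.415 0.45 0.04 0 0 -10.5; 0 0.424 0.475 0.04 0 0 -10.5; 0 0.424 0.475 0.04 0 0 -10.5; 0 0.424 0.475 0.04 0 0 -10.5")

```text
time: 1.9
eef_pos: [559.7, -58.5, 271.1]
ee_rot: [180.0, 0.0, 3.8]
force: [-1.4, -0.6, 0.1]
opening: 1.004
grip_force: 0.0
```

Run:
```python
from h import *
from cell import viewer,monitor
c=viewer.camera("wrist");o=monitor.get_obs();print(o["eef_pos"],o["ee_rot"],o["time"],c["xyz"])
pickle.dump(c,open("w1.pkl","wb"));cv2.imwrite("pics/w1.png",cv2.resize(c["frame"],(800,600),interpolation=cv2.INTER_CUBIC))
```

```text
[559.64168846 -58.7385723  271.23584204] [1.79994978e+02 1.68355299e-02 3.76895596e+00] 1.95 [631.15724269 -54.96673618 413.82394525]
```

View pics/w1.png

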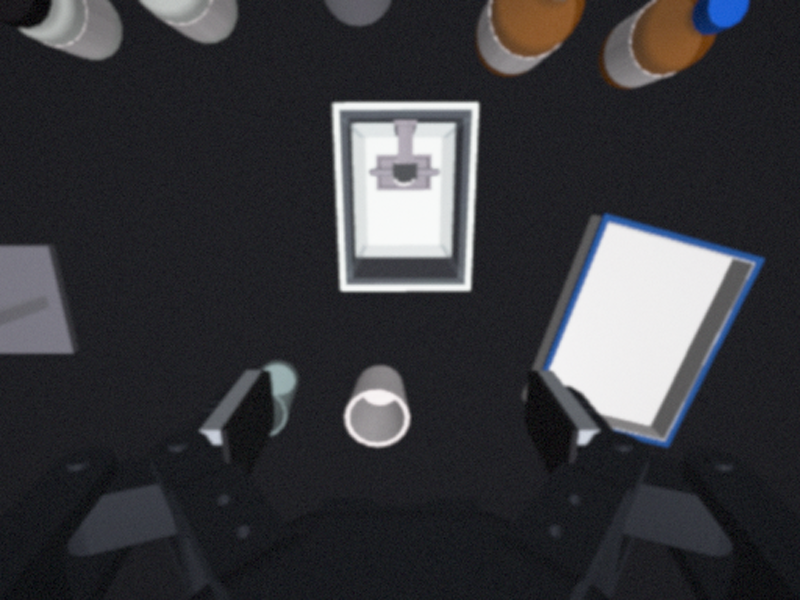

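Run:
```python
from h import *
d=pickle.load(open("d0.pkl","rb"));T=d["top"];S=d["scene"];W=pickle.load(open("w1.pkl","rb"))
k=1/1.5625
def P(u,v,z): return onz(W,u*k-.2,v*k-.2,z)[:2]
Q=np.array([P(*q,145) for q in[(332,102),(480,101),(471,291),(341,292)]])
print(np.round(Q,1).tolist(),Q.mean(0),[np.linalg.norm(Q[i]-Q[i-1]) for i in range(4)])
for i in range(4):e=Q[(i+1)%4]-Q[i];print(np.degrees(np.arctan2(e[1],e[0])))
# subpixel: white mask contour
g=W["frame"].min(2);m=(g>110).astype(np.uint8)*255;m[:50]=0;m[200:]=0;m[:,:200]=0;m[:,320:]=0
cs,_=cv2.findContours(m,cv2.RETR_EXTERNAL,cv2.CHAIN_APPROX_NONE);c=max(cs,key=cv2.contourArea)[:,0]
r=cv2.minAreaRect(np.array([onz(W,u,v,145)[:2] for u,v in c],np.float32));print("rim",r)
A,B=P(370,172,77),P(440,172,77);print("bar",A,B,(A+B)/2,np.linalg.norm(A-B))
hsv=cv2.cvtColor(W["frame"],cv2.COLOR_BGR2HSV);b=cv2.inRange(hsv,(100,100,60),(125,255,255));b[:,:330]=0;b[:130]=0
ys,xs=np.nonzero(b);
for q in [(604,214),(764,259),(667,445)]:print("tray",P(*q,30))
# top view bar ends crop coords & scene
o=(240,148)
for q in [(540,165),(652,160)]: print("barT",onz(T,(q[0]-400)/5+o[0]-.4,q[1]/5+o[1]-.4,77)[:2])
ks=.26
for q in [(515,455),(578,493)]: print("barS",onz(S,(q[0]-400)*ks+190-.4,(q[1]-300)*ks+180-.4,80))
```

```text
[[668.4, -13.9], [674.6, -99.1], [561.2, -106.8], [554.9, -22.2]] [614.77870636 -60.51419984] [np.float64(113.7852232589223), np.float64(85.46338529342916), np.float64(113.67878376248872), np.float64(84.83061200823776)]
-85.8530177865167
-176.12419367018612
94.21970622960937
4.194724132569166
rim ((614.8292236328125, -60.052494049072266), (113.28887176513672, 86.06327819824219), 3.8739540576934814)
bar [631.15857351 -33.20288243] [634.64817073 -85.99338712] [632.90337212 -59.59813478] 52.90571494695224
tray [ 609.22590995 -238.50756046]
tray [ 578.87718448 -392.36636706]
tray [ 379.24998147 -351.64130411]
barT [627.749353   -29.21937615]
barT [630.31370694 -83.05235089]
barS [643.94099951 -79.53305209  80.        ]
barS [632.52310006 -27.74397074  80.        ]
```

Call:
apply_moves(motion="0 -0.01 0.03 0.02 0 0 0; 0 -0.02 0.07 0.03 0 0 0; 0 -0.03 0.12 0.03 0 0 0; 0 -0.04 0.17 0.03 0 0 0; 0 -0.05 0.22 0.03 0 0 0; 0 -0.06 0.27 0.03 0 0 0; 0 -0.07 0.32 0.03 0 0 0; 0 -0.073 0.36 0.03 0 0 0; 0 -0.075 0.38 0.03 0 0 0; 0 -0.075 0.386 0.03 0 0 0; 0 -0.075 0.386 0.03 0 0 0; 0 -0.075 0.386 0.03 0 0 0")

```text
time: 3.45
eef_pos: [485.3, 327.0, 301.4]
ee_rot: [180.0, -0.0, 3.7]
force: [-0.1, -1.0, 0.3]
opening: 0.998
grip_force: 0.0
```

Run:
```python
from h import *
from cell import viewer,monitor
c=viewer.camera("wrist");o=monitor.get_obs();print(o["eef_pos"],o["ee_rot"],o["joint_pos"],o["time"],c["xyz"])
pickle.dump(c,open("w2.pkl","wb"));cv2.imwrite("pics/w2.png",cv2.resize(c["frame"],(800,600),interpolation=cv2.INTER_CUBIC))
print(proj(c,[[485.2,327.2,165],[485.2,327.2,219]])*1.5625)
```

```text
[485.32647569 327.10322029 301.41629509] [ 1.79993603e+02 -9.11298700e-03  3.74431020e+00] [ 2.94268273e+01  2.03899063e+01  8.41282621e+01 -1.00349934e-02
  7.54763913e+01  1.15685034e+02] 3.5 [556.77076492 330.45571195 444.10298405]
[[396.3757793  284.60440158]
 [395.93010458 308.89322181]]
```

View pics/w2.png

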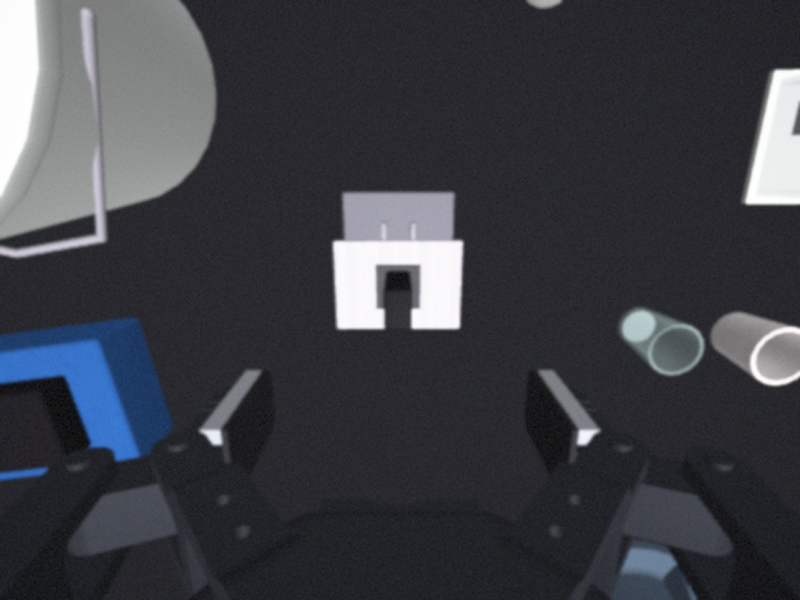

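Run:
```python
from h import *
W=pickle.load(open("w2.pkl","rb"));k=1/1.5625
P=lambda u,v,z:onz(W,u*k-.2,v*k-.2,z)[:2]
Q=np.array([P(*q,165) for q in[(333,241),(463,240),(461,328.5),(336,329)]]);print(Q,Q.mean(0),[np.linalg.norm(Q[i]-Q[i-1]) for i in range(4)])
print("collar edges",P(376,265,169),P(420,265,169),"slot",P(385,326,165),P(411,326,165), "tines",P(384,230,65),P(414,230,65))
g=W["frame"].min(2);m=(g>150).astype(np.uint8)*255;m[:140]=0;m[215:]=0;m[:,:200]=0;m[:,310:]=0
c=max(cv2.findContours(m,cv2.RETR_EXTERNAL,cv2.CHAIN_APPROX_NONE)[0],key=cv2.contourArea)[:,0]
print(cv2.minAreaRect(np.array([onz(W,u,v,165)[:2] for u,v in c],np.float32)))
```

```text
[[512.11361356 370.68190439]
 [518.27434315 285.80814279]
 [456.89207939 280.6169265 ]
 [450.92463163 367.29505379]] [484.55116693 326.10050687] [np.float64(61.282642459223034), np.float64(85.0970622191034), np.float64(61.60138822251255), np.float64(86.88330209427555)]
collar edges [498.79875516 341.63630655] [500.66389093 312.84170106] slot [455.32944899 333.43277572] [456.4918784 315.4335341] tines [508.76439068 340.37487975] [510.47933757 313.940996  ]
((491.56756591796875, 326.8523254394531), (75.07313537597656, 85.4717788696289), 3.694695472717285)
```

Call:
apply_moves(motion="0 0 0 -0.02 0 0 0; 0 0 0 -0.05 0 0 0; 0 -0.0005 -0.0005 -0.08 0 0 0; 0 -0.0005 -0.0005 -0.10 0 0 0; 0 -0.0005 -0.0005 -0.115 0 0 0; 0 -0.0005 -0.0005 -0.122 0 0 0; 0 -0.0005 -0.0005 -0.122 0 0 0; 150 -0.0005 -0.0005 -0.122 0 0 0; 255 -0.0005 -0.0005 -0.122 0 0 0; 255 -0.0005 -0.0005 -0.122 0 0 0; 255 -0.0005 -0.0005 -0.122 0 0 0; 255 -0.0005 -0.0005 -0.122 0 0 0; 255 -0.0005 -0.0005 -0.122 0 0 0; 255 -0.0005 -0.0005 -0.122 0 0 0", newtons=100)

```text
time: 5.25
eef_pos: [484.7, 327.7, 179.6]
ee_rot: [-180.0, -0.0, 3.8]
force: [-0.4, 0.2, 6.2]
opening: 0.173
grip_force: 97.8
```

Call:
apply_moves(motion="255 0 0 0.004 0 0 0; 255 0 0 0.012 0 0 0; 255 0 0 0.012 0 0 0; 255 -0.015 -0.001 0.012 0 0 0; 255 -0.035 -0.0023 0.012 0 0 0; 255 -0.055 -0.0037 0.012 0 0 0; 255 -0.070 -0.0047 0.012 0 0 0; 255 -0.08 -0.0053 0.013 0 0 0; 255 -0.08 -0.0053 0.03 0 0 0; 255 -0.08 -0.0053 0.06 0 0 0; 255 -0.08 -0.0053 0.09 0 0 0; 255 -0.08 -0.0053 0.11 0 0 0; 255 -0.08 -0.0053 0.12 0 0 0; 255 -0.08 -0.0053 0.12 0 0 0; 255 -0.08 -0.0053 0.12 0 0 0")

```text
time: 7.12
eef_pos: [404.2, 322.1, 298.3]
ee_rot: [180.0, 0.1, 3.8]
force: [0.7, -0.0, -1.5]
opening: 0.171
grip_force: 97.4
```

Run:
```python
from h import *
from cell import viewer,monitor
o=monitor.get_obs();print(o["eef_pos"],o["force"],o["opening"])
im={}
for n in("wrist","scene"):
    c=viewer.camera(n);im[n]=c
pickle.dump(im,open("d3.pkl","wb"))
s=im["scene"];e=o["eef_pos"];p=proj(s,[e+[0,0,20]])[0];print(p)
u,v=int(p[0]),int(p[1])
a=s["frame"][max(v-40,0):v+110,u-75:u+125]
cv2.imwrite("pics/c3.png",np.hstack([cv2.resize(a,(400,300),interpolation=2),cv2.resize(im["wrist"]["frame"],(400,300))]))
```

```text
[404.18006255 322.10782632 298.34529251] [ 0.69185944 -0.01905049 -1.51051891] 0.1710241757362631
[454.18078634 183.67164762]
```

View pics/c3.png

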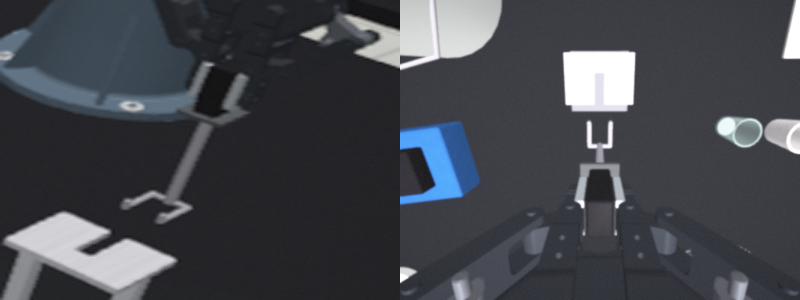

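Run:
```python
from h import *
im=pickle.load(open("d3.pkl","rb"));W=im["wrist"]
e=np.array([404.2,322.1,298.3]);a=np.radians(3.8);M=np.array([[np.cos(a),-np.sin(a),0],[np.sin(a),np.cos(a),0],[0,0,1]])
for q in [(30,13,-109.1),(30,-13,-109.1),(0,13,-118.6),(0,-13,-118.6),(15,15,-10.6),(15,-15,-10.6)]: print(q,proj(W,e+M@np.array(q))[0])
cv2.imwrite("pics/c4.png",cv2.resize(W["frame"][140:240,180:330],(750,500),interpolation=2))
```

```text
(30, 13, -109.1) [239.61877807 157.79964064]
(30, -13, -109.1) [267.67583965 157.78651466]
(0, 13, -118.6) [240.62773686 186.31408378]
(0, -13, -118.6) [266.86240059 186.29726492]
(15, 15, -10.6) [227.86513179 209.9793524 ]
(15, -15, -10.6) [278.15754877 209.93988158]
```

View pics/c4.png

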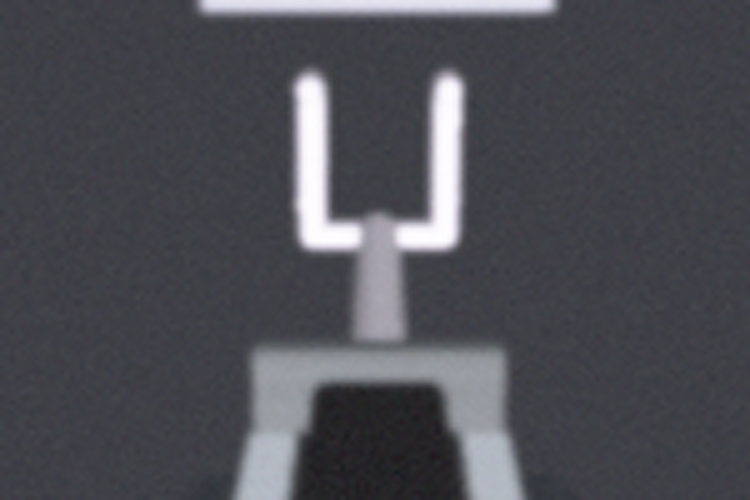

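Call:
apply_moves(motion="255 0.01 -0.02 0 0 0 0; 255 0.03 -0.06 0 0 0 0; 255 0.05 -0.105 0 0 0 0; 255 0.07 -0.15 0 0 0 0; 255 0.092 -0.195 0 0 0 0; 255 0.113 -0.24 0 0 0 0; 255 0.133 -0.28 0 0 0 0; 255 0.15 -0.32 0 0 0 0; 255 0.165 -0.35 0 0 0 0; 255 0.174 -0.372 0 0 0 0; 255 0.178 -0.383 0 0 0 0; 255 0.178 -0.383 0 0 0 0; 255 0.178 -0.383 0 0 0 0; 255 0.178 -0.383 0 0 0 0")

```text
time: 8.98
eef_pos: [582.3, -59.9, 299.5]
ee_rot: [-180.0, -0.0, 3.9]
force: [-0.8, -0.0, -1.8]
opening: 0.177
grip_force: 97.7
```

Run:
```python
from h import *
from cell import viewer,monitor
o=monitor.get_obs();print(o["eef_pos"],o["force"],o["opening"])
W=viewer.camera("wrist");pickle.dump(W,open("w4.pkl","wb"))
H=np.array([633.2,-57.4,0]);a=np.radians(3.8);M=np.array([[np.cos(a),-np.sin(a),0],[np.sin(a),np.cos(a),0],[0,0,1]])
for q in [(30,13,-109.1),(30,-13,-109.1)]: print("tip",(proj(W,o["eef_pos"]+M@np.array(q))[0]-[150,60])*4)
for q in [(0,27,77),(0,-27,77)]: print("bar",(proj(W,H+M@np.array(q))[0]-[150,60])*4)
for q in [(39,43,145),(39,-43,145),(-75,43,145),(-75,-43,145)]: print("rim",(proj(W,H+M@np.array(q))[0]-[150,60])*4)
cv2.imwrite("pics/c5.png",cv2.resize(W["frame"][60:210,150:350],(800,600),interpolation=2))
```

```text
[582.34479067 -59.92415905 299.48344915] [-0.781569   -0.02602708 -1.84793513] 0.17677411382442987
tip [358.94286869 391.74788204]
tip [471.16433727 391.8165155 ]
bar [336.31293098 270.96682632]
bar [502.04504143 271.08974172]
rim [251.05516972 130.07716641]
rim [586.85697393 130.37713879]
rim [268.24792125 554.07138659]
rim [569.53523744 554.20296669]
```

View pics/c5.png

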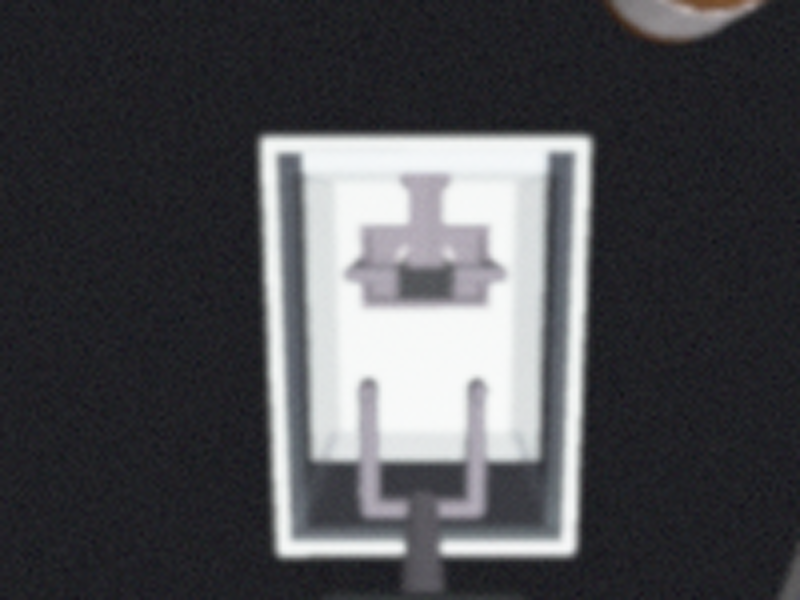

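Call:
apply_moves(motion="255 0 0 -0.008 0 0 0; 255 0 0 -0.022 0 0 0; 255 0 0 -0.036 0 0 0; 255 0 0 -0.05 0 0 0; 255 0 0 -0.064 0 0 0; 255 0 0 -0.078 0 0 0; 255 0 0 -0.092 0 0 0; 255 0 0 -0.104 0 0 0; 255 0 0 -0.114 0 0 0; 255 0 0 -0.121 0 0 0; 255 0 0 -0.1235 0 0 0; 255 0 0 -0.1235 0 0 0; 255 0 0 -0.1235 0 0 0")

```text
time: 10.65
eef_pos: [582.7, -60.7, 176.2]
ee_rot: [180.0, -0.0, 3.8]
force: [-0.1, 0.2, -1.2]
opening: 0.179
grip_force: 97.7
```

Call:
apply_moves(motion="255 0.003 0.0002 0 0 0 0; 255 0.007 0.0005 0 0 0 0; 255 0.011 0.0008 0 0 0 0; 255 0.015 0.001 0 0 0 0; 255 0.019 0.0013 0 0 0 0; 255 0.023 0.0016 0 0 0 0; 255 0.026 0.0018 0 0 0 0; 255 0.0285 0.002 0 0 0 0; 255 0.0285 0.002 0 0 0 0; 255 0.0285 0.002 0 0 0 0")

```text
time: 11.9
eef_pos: [610.9, -58.7, 175.8]
ee_rot: [-180.0, 0.0, 3.8]
force: [0.8, 0.0, -1.6]
opening: 0.174
grip_force: 97.7
```

Run:
```python
from cell import monitor
o=monitor.get_obs();print(o["eef_pos"],o["force"])
```

```text
[610.90558752 -58.71495503 175.77612819] [ 0.84292793  0.00467169 -1.64015619]
```

Call:
apply_moves(motion="255 0 0 0.004 0 0 0; 255 0 0 0.008 0 0 0; 255 0 0 0.012 0 0 0; 255 0 0 0.014 0 0 0; 255 0 0 0.015 0 0 0; 255 0 0 0.016 0 0 0; 255 0 0 0.016 0 0 0; 255 0 0 0.016 0 0 0")

```text
time: 12.9
eef_pos: [610.9, -58.7, 191.7]
ee_rot: [-180.0, 0.0, 3.8]
force: [-1.3, -0.3, -2.8]
opening: 0.173
grip_force: 97.7
```

Call:
apply_moves(motion="255 0 0 0.0005 0 0 0; 255 0 0 0.001 0 0 0; 255 0 0 0.001 0 0 0; 255 0 0 0.001 0 0 0")

```text
time: 13.4
eef_pos: [611.0, -58.7, 192.8]
ee_rot: [-180.0, 0.0, 3.8]
force: [-0.4, 0.8, -2.0]
opening: 0.175
grip_force: 97.7
```

Call:
apply_moves(motion="255 0 0 0.0007 0 0 0; 255 0 0 0.0014 0 0 0; 255 0 0 0.002 0 0 0; 255 0 0 0.002 0 0 0; 255 0 0 0.002 0 0 0")

```text
time: 14.02
eef_pos: [611.0, -58.7, 194.8]
ee_rot: [-180.0, 0.0, 3.8]
force: [-0.1, -0.6, -3.3]
opening: 0.179
grip_force: 97.7
```

Run:
```python
from h import *
from cell import monitor,viewer
for n in "scene","wrist":
    c=viewer.camera(n);pickle.dump(c,open("p_"+n+".pkl","wb"))
    print(monitor.get_obs()["force"])
```

```text
[-0.24335571 -0.19276329 -3.17323388]
[-0.2066114  -0.66414101 -3.07662719]
```

Call:
apply_moves(motion="255 0 0 0.0007 0 0 0; 255 0 0 0.0014 0 0 0; 255 0 0 0.002 0 0 0; 255 0 0 0.002 0 0 0; 255 0 0 0.002 0 0 0")

```text
time: 14.75
eef_pos: [611.0, -58.7, 196.8]
ee_rot: [-180.0, 0.0, 3.8]
force: [0.1, -0.5, -2.8]
opening: 0.174
grip_force: 97.7
```

```bash
cat > f.py <<'E'
from cell import monitor,viewer
import numpy as np
f=[]
for i in range(4): viewer.camera("top");f.append(monitor.get_obs()["force"])
print(np.mean(f,0).round(2),np.std(f,0).round(2),monitor.get_obs()["eef_pos"].round(2),monitor.get_obs()["time"])
E
python3 f.py
```

```text
[ 0.01 -0.03 -2.68] [0.51 0.38 0.26] [610.99 -58.71 196.75] 14.95
```

Call:
apply_moves(motion="255 0 0 0.0007 0 0 0; 255 0 0 0.0014 0 0 0; 255 0 0 0.002 0 0 0; 255 0 0 0.002 0 0 0; 255 0 0 0.002 0 0 0")

```text
time: 15.58
eef_pos: [611.0, -58.7, 198.8]
ee_rot: [-180.0, 0.0, 3.8]
force: [-0.2, -0.5, -2.7]
opening: 0.174
grip_force: 97.7
```

Call:
apply_moves(motion="255 0 0 0.0007 0 0 0; 255 0 0 0.0014 0 0 0; 255 0 0 0.002 0 0 0; 255 0 0 0.002 0 0 0; 255 0 0 0.002 0 0 0")

```text
time: 16.2
eef_pos: [611.0, -58.7, 200.8]
ee_rot: [-180.0, -0.0, 3.8]
force: [1.7, 0.1, -2.6]
opening: 0.176
grip_force: 97.7
```

Call:
apply_moves(motion="255 0 0 0.0007 0 0 0; 255 0 0 0.0014 0 0 0; 255 0 0 0.002 0 0 0; 255 0 0 0.002 0 0 0; 255 0 0 0.002 0 0 0")

```text
time: 16.82
eef_pos: [611.0, -58.7, 202.8]
ee_rot: [-180.0, 0.0, 3.8]
force: [-0.1, -0.4, -1.8]
opening: 0.177
grip_force: 97.7
```

Call:
apply_moves(motion="255 0 0 0.0007 0 0 0; 255 0 0 0.0014 0 0 0; 255 0 0 0.002 0 0 0; 255 0 0 0.002 0 0 0; 255 0 0 0.002 0 0 0")

```text
time: 17.45
eef_pos: [611.0, -58.7, 204.8]
ee_rot: [-180.0, 0.0, 3.8]
force: [-0.4, -0.1, -1.3]
opening: 0.176
grip_force: 97.7
```

```bash
python3 f.py
python3 - <<'E'
from h import *
from cell import viewer
c=viewer.camera("scene");b=pickle.load(open("d0.pkl","rb"))["scene"]["frame"]
w=viewer.camera("wrist")["frame"]
k=lambda a:cv2.resize(a[180:258,190:294],(400,300),interpolation=2)
cv2.imwrite("pics/c6.png",np.vstack([np.hstack([k(b),k(c["frame"])]),np.hstack([cv2.resize(w[60:180,175:335],(400,300),interpolation=2)]*2)]))
E
```

```text
[ 0.15 -0.54 -2.51] [0.19 0.39 0.27] [610.98 -58.71 204.74] 17.65
```

View pics/c6.png

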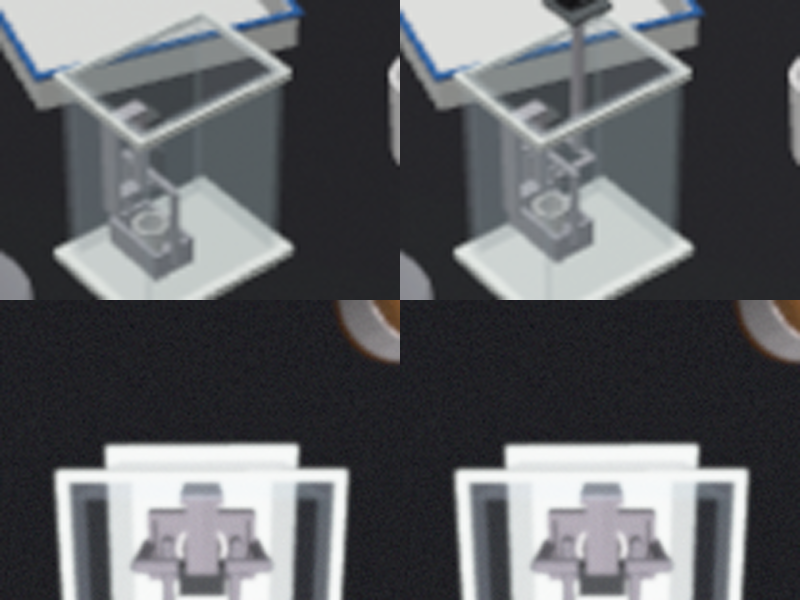

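Call:
apply_moves(motion="255 0 0 0.0007 0 0 0; 255 0 0 0.0014 0 0 0; 255 0 0 0.002 0 0 0; 255 0 0 0.002 0 0 0; 255 0 0 0.002 0 0 0")

```text
time: 18.38
eef_pos: [611.0, -58.7, 206.8]
ee_rot: [-180.0, 0.0, 3.8]
force: [-0.1, 0.6, -2.6]
opening: 0.175
grip_force: 97.7
```

Call:
apply_moves(motion="255 0 0 0.0007 0 0 0; 255 0 0 0.0014 0 0 0; 255 0 0 0.002 0 0 0; 255 0 0 0.002 0 0 0; 255 0 0 0.002 0 0 0")

```text
time: 19.0
eef_pos: [611.0, -58.7, 208.8]
ee_rot: [180.0, 0.0, 3.8]
force: [0.5, -1.1, -2.3]
opening: 0.175
grip_force: 97.7
```

Call:
apply_moves(motion="255 0 0 0.0007 0 0 0; 255 0 0 0.0014 0 0 0; 255 0 0 0.002 0 0 0; 255 0 0 0.002 0 0 0; 255 0 0 0.002 0 0 0")

```text
time: 19.62
eef_pos: [611.0, -58.7, 210.8]
ee_rot: [-180.0, 0.0, 3.8]
force: [0.3, 0.0, -2.7]
opening: 0.174
grip_force: 97.7
```

Call:
apply_moves(motion="255 0 0 0.0007 0 0 0; 255 0 0 0.0014 0 0 0; 255 0 0 0.002 0 0 0; 255 0 0 0.002 0 0 0; 255 0 0 0.002 0 0 0")

```text
time: 20.25
eef_pos: [610.8, -58.7, 212.5]
ee_rot: [-180.0, 0.0, 3.8]
force: [1.3, 1.3, -9.1]
opening: 0.175
grip_force: 97.4
```

```bash
python3 f.py
```

```text
[ 0.36 -0.23 -9.23] [0.77 0.78 0.21] [610.86 -58.7  212.6 ] 20.45
```

Call:
apply_moves(motion="255 0 0 0.0005 0 0 0; 255 0 0 0.001 0 0 0; 255 0 0 0.0011 0 0 0; 255 0 0 0.0011 0 0 0; 255 0 0 0.0011 0 0 0")

```text
time: 21.08
eef_pos: [610.9, -58.7, 213.7]
ee_rot: [-180.0, 0.0, 3.8]
force: [1.8, -0.2, -14.4]
opening: 0.175
grip_force: 97.5
```

```bash
python3 f.py
```

```text
[  1.6    0.28 -14.21] [0.77 0.65 0.72] [610.91 -58.69 213.74] 21.275
```

Call:
apply_moves(motion="255 0 0 0.0002 0 0 0; 255 -0.001 -0.0001 0.0002 0 0 0; 255 -0.002 -0.0001 0.0002 0 0 0; 255 -0.003 -0.0002 0.0002 0 0 0; 255 -0.004 -0.0003 0.0002 0 0 0; 255 -0.004 -0.0003 0.0002 0 0 0")

```text
time: 22.02
eef_pos: [607.4, -59.0, 214.2]
ee_rot: [180.0, -0.1, 3.8]
force: [6.7, 0.4, -18.2]
opening: 0.172
grip_force: 97.6
```

```bash
python3 f.py
```

```text
[  5.69   0.77 -17.89] [0.22 0.26 0.43] [607.37 -58.97 214.18] 22.225
```

Call:
apply_moves(motion="255 0 0 -0.0003 0 0 0; 255 0 0 -0.0005 0 0 0; 255 0 0 -0.0005 0 0 0")

```text
time: 22.6
eef_pos: [607.4, -59.0, 213.9]
ee_rot: [180.0, -0.1, 3.8]
force: [4.4, 0.7, -16.8]
opening: 0.171
grip_force: 97.6
```

```bash
python3 f.py
```

```text
[  4.84   0.66 -16.12] [0.39 0.74 0.28] [607.41 -58.99 213.86] 22.8
```

Call:
apply_moves(motion="255 0 0 -0.0002 0 0 0; 255 -0.001 -0.0001 -0.0002 0 0 0; 255 -0.002 -0.0001 -0.0003 0 0 0; 255 -0.002 -0.0001 -0.0003 0 0 0")

```text
time: 23.3
eef_pos: [605.8, -59.1, 213.8]
ee_rot: [180.0, -0.2, 3.8]
force: [8.2, 1.3, -15.9]
opening: 0.177
grip_force: 97.6
```

```bash
python3 f.py
```

```text
[  6.84   0.62 -15.63] [0.36 0.59 0.42] [605.8  -59.1  213.76] 23.5
```

Call:
apply_moves(motion="255 -0.0007 0 -0.0001 0 0 0; 255 -0.0014 -0.0001 -0.0001 0 0 0; 255 -0.002 -0.0001 -0.0002 0 0 0; 255 -0.002 -0.0001 -0.0002 0 0 0")

```text
time: 24.0
eef_pos: [604.3, -59.2, 213.8]
ee_rot: [180.0, -0.2, 3.8]
force: [7.8, 1.2, -16.4]
opening: 0.177
grip_force: 97.6
```

```bash
python3 f.py
```

```text
[  8.15   0.83 -15.7 ] [0.64 0.22 0.74] [604.23 -59.19 213.75] 24.2
```

Run:
```python
from h import *
from cell import viewer
s0=pickle.load(open("p_scene.pkl","rb"));w0=pickle.load(open("p_wrist.pkl","rb"))
s1=viewer.camera("scene");w1=viewer.camera("wrist");pickle.dump((s1,w1),open("p5.pkl","wb"))
def match(a,b,u,v,w,h,r):
    t=cv2.resize(a[v:v+h,u:u+w],None,fx=4,fy=4,interpolation=2)
    S=cv2.resize(b[v-r:v+h+r,u-r:u+w+r],None,fx=4,fy=4,interpolation=2)
    m=cv2.matchTemplate(S,t,cv2.TM_CCOEFF_NORMED);_,q,_,l=cv2.minMaxLoc(m);return l[0]/4-r,l[1]/4-r,q
# basket lower body in scene
X=np.array([633.2,-57.0,14+4.7+10]);print("bask px",proj(s0,[X])[0])
u,v=proj(s0,[X])[0].astype(int)
for (a,b,w,h) in [(-14,-6,28,18),(-2,-6,18,18),(-12,2,24,14)]:
    print(match(s0["frame"],s1["frame"],u+a,v+b,w,h,16))
for dx in (0,-2,-4,-6,-8): print(dx,(proj(s0,[X+[dx,0,18.9]])-proj(s0,[X]))[0])
# fork/tips in wrist
M=R.from_euler("z",3.8,degrees=True).as_matrix()
e0=np.array([611,-58.7,194.8])
for nm,q,w,h in [("cross",(0,0,-118.6),20,8),("collar",(15,0,-10.6),60,10)]:
    p=proj(w0,e0+M@np.array(q))[0];print(nm,p,match(w0["frame"],w1["frame"],int(p[0])-w//2,int(p[1])-h//2,w,h,8))
```

```text
bask px [228.8756885  239.87033274]
(-2.5, 1.5, 0.45050665736198425)
(-5.75, -16.0, 0.5741270184516907)
(16.0, -16.0, 0.6236597299575806)
0 [-0.0996671  -6.01993922]
-2 [ 0.60393853 -6.330311  ]
-4 [ 1.30637716 -6.640168  ]
-6 [ 2.0076517  -6.94951149]
-8 [ 2.70776502 -7.25834275]
cross [253.82551098 186.44541549] (0.25, -1.75, 0.9332613945007324)
collar [253.01507162 209.97984028] (-0.25, -2.25, 0.7931056022644043)
```

Run:
```python
from h import *
s1,w1=pickle.load(open("p5.pkl","rb"));s0=pickle.load(open("p_scene.pkl","rb"));w0=pickle.load(open("p_wrist.pkl","rb"))
k=lambda a:cv2.resize(a["frame"][190:260,195:275],(400,350),interpolation=2)
q=lambda a:cv2.resize(a["frame"][75:195,190:320],(270,250),interpolation=2)
cv2.imwrite("pics/c7.png",np.vstack([np.hstack([k(s0),k(s1)]),np.hstack([q(w0),q(w1),np.zeros((250,260,3),np.uint8)])]))
```

```text
(no output)
```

View pics/c7.png

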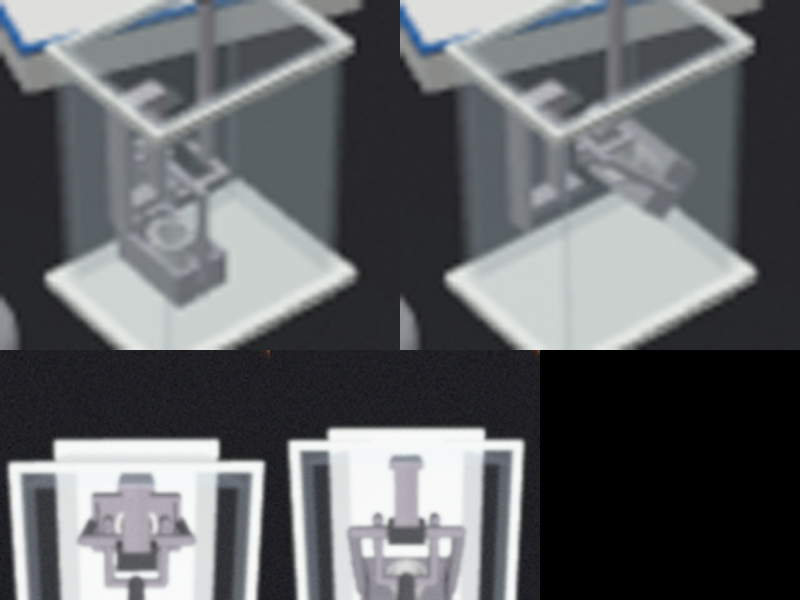

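Call:
apply_moves(motion="255 0.001 0.0001 0 0 0 0; 255 0.002 0.0001 0.0001 0 0 0; 255 0.003 0.0002 0.0001 0 0 0; 255 0.004 0.0003 0.0002 0 0 0; 255 0.005 0.0003 0.0002 0 0 0; 255 0.006 0.0004 0.0003 0 0 0; 255 0.007 0.0005 0.0003 0 0 0; 255 0.008 0.0005 0.0003 0 0 0; 255 0.008 0.0005 0.0003 0 0 0")

```text
time: 25.42
eef_pos: [610.8, -58.7, 213.3]
ee_rot: [-180.0, 0.0, 3.8]
force: [-0.6, 0.5, -12.4]
opening: 0.18
grip_force: 98.0
```

```bash
python3 f.py
```

```text
[  0.1   -0.03 -12.12] [0.51 0.39 0.24] [610.83 -58.7  213.32] 25.625
```

Call:
apply_moves(motion="255 0 0 -0.0015 0 0 0; 255 0 0 -0.003 0 0 0; 255 0 0 -0.005 0 0 0; 255 0 0 -0.005 0 0 0; 255 -0.001 -0.0001 -0.005 0 0 0; 255 -0.002 -0.0001 -0.005 0 0 0; 255 -0.003 -0.0002 -0.005 0 0 0; 255 -0.003 -0.0002 -0.005 0 0 0")

```text
time: 26.62
eef_pos: [608.0, -58.9, 208.5]
ee_rot: [-180.0, -0.0, 3.8]
force: [-0.5, -0.1, -1.8]
opening: 0.174
grip_force: 99.5
```

```bash
python3 f.py
```

```text
[ 0.26 -0.28 -1.64] [0.55 0.26 0.53] [608.02 -58.9  208.42] 26.825
```

Call:
apply_moves(motion="255 -0.0007 0 0 0 0 0; 255 -0.0015 -0.0001 0 0 0 0; 255 -0.0015 -0.0001 0 0 0 0; 255 -0.0015 -0.0001 0 0 0 0")

```text
time: 27.32
eef_pos: [606.6, -59.0, 208.4]
ee_rot: [-180.0, -0.0, 3.8]
force: [2.2, -0.2, -2.2]
opening: 0.176
grip_force: 99.5
```

```bash
python3 f.py
```

```text
[ 2.16 -0.11 -2.56] [0.54 0.4  0.32] [606.57 -59.   208.42] 27.525
```

Call:
apply_moves(motion="255 0.0002 0 0 0 0 0; 255 0.0002 0 0.001 0 0 0; 255 0.0002 0 0.002 0 0 0; 255 0.0002 0 0.003 0 0 0; 255 0.0002 0 0.004 0 0 0; 255 0.0002 0 0.0048 0 0 0; 255 0.0002 0 0.0052 0 0 0; 255 0.0002 0 0.0052 0 0 0")

```text
time: 28.52
eef_pos: [606.4, -59.0, 213.1]
ee_rot: [-180.0, 0.1, 3.8]
force: [2.4, -0.1, -11.3]
opening: 0.171
grip_force: 98.4
```

```bash
python3 f.py
```

```text
[ 2.030e+00  1.000e-02 -1.201e+01] [0.38 0.57 0.53] [606.48 -58.99 213.24] 28.725
```

Call:
apply_moves(motion="255 0 0 0.0003 0 0 0; 255 0 0 0.0006 0 0 0; 255 0 0 0.0006 0 0 0")

```text
time: 29.1
eef_pos: [606.5, -59.0, 213.9]
ee_rot: [-180.0, 0.0, 3.8]
force: [2.4, -0.5, -14.9]
opening: 0.175
grip_force: 97.9
```

```bash
python3 f.py
```

```text
[  2.27  -0.64 -15.39] [0.38 0.2  0.57] [606.52 -58.98 213.95] 29.3
```

Call:
apply_moves(motion="255 -0.0007 0 -0.0002 0 0 0; 255 -0.0014 -0.0001 -0.0003 0 0 0; 255 -0.002 -0.0001 -0.0003 0 0 0; 255 -0.002 -0.0001 -0.0003 0 0 0")

```text
time: 29.8
eef_pos: [605.1, -59.1, 214.1]
ee_rot: [180.0, -0.1, 3.8]
force: [4.6, 0.4, -17.5]
opening: 0.173
grip_force: 97.8
```

```bash
python3 f.py
python3 - <<'E'
from h import *
from cell import viewer
pickle.dump((viewer.camera("scene"),viewer.camera("wrist")),open("p6.pkl","wb"))
E
```

```text
[  5.41   0.02 -16.69] [0.17 0.43 0.42] [605.15 -59.08 214.02] 30.0
```

Call:
apply_moves(motion="255 0 0 -0.0003 0 0 0; 255 -0.0007 0 -0.0005 0 0 0; 255 -0.0014 -0.0001 -0.0005 0 0 0; 255 -0.002 -0.0001 -0.0006 0 0 0; 255 -0.002 -0.0001 -0.0006 0 0 0")

```text
time: 30.72
eef_pos: [603.9, -59.1, 213.8]
ee_rot: [180.0, -0.2, 3.8]
force: [8.9, 1.0, -16.4]
opening: 0.179
grip_force: 97.6
```

```bash
python3 f.py
```

```text
[  8.35   0.69 -16.83] [0.37 0.54 0.92] [603.93 -59.16 213.85] 30.925
```

Call:
apply_moves(motion="255 0 0 -0.0003 0 0 0; 255 0 0 -0.0005 0 0 0; 255 0 0 -0.0005 0 0 0")

```text
time: 31.3
eef_pos: [604.0, -59.2, 213.5]
ee_rot: [180.0, -0.2, 3.8]
force: [6.9, 0.8, -15.0]
opening: 0.177
grip_force: 97.6
```

```bash
python3 f.py
python3 - <<'E'
from h import *
from cell import viewer
s2=viewer.camera("scene");w2=viewer.camera("wrist");pickle.dump((s2,w2),open("p7.pkl","wb"))
s0=pickle.load(open("p_scene.pkl","rb"));s5=pickle.load(open("p5.pkl","rb"))[0];s6=pickle.load(open("p6.pkl","rb"))[0]
# basket lower corner: crop px in view (c7: scale5, off 195,190): body (120..225,235..305)
u,v,w,h=218,234,23,18
t=s0["frame"][v:v+h,u:u+w]
for n,s in(("p5 swung",s5),("p6",s6),("p7",s2)):
    S=s["frame"][v-16:v+h+8,u-8:u+w+24];m=cv2.matchTemplate(S,t,cv2.TM_CCOEFF_NORMED);_,q,_,l=cv2.minMaxLoc(m);print(n,q,l[0]-8,l[1]-16)
E
```

```text
[  7.7    0.97 -15.3 ] [0.77 0.47 0.66] [603.95 -59.17 213.5 ] 31.5
p5 swung 0.40679821372032166 19 -15
p6 0.895169198513031 2 -7
p7 0.8689426183700562 3 -7
```

Call:
apply_moves(motion="255 -0.0007 0 -0.0001 0 0 0; 255 -0.0014 -0.0001 -0.0002 0 0 0; 255 -0.002 -0.0001 -0.0002 0 0 0; 255 -0.002 -0.0001 -0.0002 0 0 0")

```text
time: 32.1
eef_pos: [600.9, -59.4, 213.6]
ee_rot: [180.0, -0.1, 3.8]
force: [-0.5, -0.4, -1.9]
opening: 0.178
grip_force: 99.4
```

```bash
python3 f.py
```

```text
[-0.16  0.29 -2.73] [0.26 0.16 0.12] [600.71 -59.35 212.85] 32.3
```

Call:
apply_moves(motion="255 -0.0015 -0.0001 0.0003 0 0 0; 255 -0.0035 -0.0002 0.0003 0 0 0; 255 -0.006 -0.0004 0.0003 0 0 0; 255 -0.009 -0.0006 0.0003 0 0 0; 255 -0.012 -0.0008 0.0003 0 0 0; 255 -0.015 -0.001 0.0003 0 0 0; 255 -0.017 -0.0011 0.0003 0 0 0; 255 -0.0185 -0.0012 0.0003 0 0 0; 255 -0.0185 -0.0012 0.0003 0 0 0")

```text
time: 33.42
eef_pos: [582.1, -60.5, 212.9]
ee_rot: [-180.0, -0.0, 3.8]
force: [0.9, -0.4, -2.7]
opening: 0.176
grip_force: 99.4
```

```bash
python3 f.py
```

```text
[ 0.3  -0.08 -2.58] [0.22 0.44 0.17] [582.25 -60.53 212.88] 33.625
```

Call:
apply_moves(motion="255 0 0 0.003 0 0 0; 255 0 0 0.008 0 0 0; 255 0 0 0.016 0 0 0; 255 0 0 0.026 0 0 0; 255 0 0 0.037 0 0 0; 255 0 0 0.048 0 0 0; 255 0 0 0.06 0 0 0; 255 0 0 0.072 0 0 0; 255 0 0 0.084 0 0 0; 255 0 0 0.096 0 0 0; 255 0 0 0.108 0 0 0; 255 0 0 0.118 0 0 0; 255 0 0 0.126 0 0 0; 255 0 0 0.131 0 0 0; 255 0 0 0.132 0 0 0; 255 0 0 0.132 0 0 0; 255 0 0 0.132 0 0 0")

```text
time: 35.75
eef_pos: [582.1, -60.5, 344.6]
ee_rot: [-180.0, 0.0, 3.8]
force: [0.6, 1.2, -2.5]
opening: 0.173
grip_force: 99.4
```

```bash
python3 f.py
```

```text
[-0.04  0.25 -2.37] [0.27 0.41 0.48] [582.16 -60.49 344.76] 35.95
```

Call:
apply_moves(motion="255 -0.001 -0.002 0 0 0 0; 255 -0.004 -0.008 0 0 0 0; 255 -0.009 -0.019 0 0 0 0; 255 -0.016 -0.034 0 0 0 0; 255 -0.025 -0.053 0 0 0 0; 255 -0.035 -0.074 0 0 0 0; 255 -0.046 -0.096 0 0 0 0; 255 -0.057 -0.119 0 0 0 0; 255 -0.068 -0.142 0 0 0 0; 255 -0.078 -0.164 0 0 0 0; 255 -0.087 -0.184 0 0 0 0; 255 -0.095 -0.201 0 0 0 0; 255 -0.102 -0.215 0 0 0 0; 255 -0.107 -0.225 0 0 0 0; 255 -0.11 -0.232 0 0 0 0; 255 -0.112 -0.2355 0 0 0 0; 255 -0.112 -0.2355 0 0 0 0; 255 -0.112 -0.2355 0 0 0 0")

```text
time: 38.2
eef_pos: [470.3, -295.7, 344.9]
ee_rot: [-180.0, -0.0, 3.8]
force: [0.5, 0.8, -2.7]
opening: 0.176
grip_force: 99.5
```

Call:
apply_moves(motion="255 0 0 -0.003 0 0 0; 255 0 0 -0.01 0 0 0; 255 0 0 -0.02 0 0 0; 255 0 0 -0.032 0 0 0; 255 0 0 -0.045 0 0 0; 255 0 0 -0.058 0 0 0; 255 0 0 -0.071 0 0 0; 255 0 0 -0.084 0 0 0; 255 0 0 -0.097 0 0 0; 255 0 0 -0.11 0 0 0; 255 0 0 -0.122 0 0 0; 255 0 0 -0.133 0 0 0; 255 0 0 -0.142 0 0 0; 255 0 0 -0.149 0 0 0; 255 0 0 -0.153 0 0 0; 255 0 0 -0.154 0 0 0; 255 0 0 -0.154 0 0 0; 255 0 0 -0.154 0 0 0")

```text
time: 40.45
eef_pos: [470.3, -296.1, 191.1]
ee_rot: [180.0, -0.0, 3.8]
force: [-0.4, 0.2, -2.3]
opening: 0.173
grip_force: 99.5
```

```bash
python3 f.py
python3 - <<'E'
from h import *
from cell import viewer
c=viewer.camera("top");T0=pickle.load(open("d0.pkl","rb"))["top"]
s=viewer.camera("scene");pickle.dump((c,s),open("p8.pkl","wb"))
# pixels darker than the tray floor in the tray region
d=(cv2.absdiff(c["frame"],T0["frame"]).max(2)>40).astype(np.uint8);d[:, :325]=0;d[:,420:]=0;d[:180]=0;d[300:]=0
ys,xs=np.nonzero(d);print(len(xs),xs.min(),xs.max(),ys.min(),ys.max())
E
```

```text
[-0.06 -0.23 -2.02] [0.54 0.37 0.33] [ 470.21 -296.03  191.01] 40.65
986 363 419 231 299
```

Call:
apply_moves(motion="255 0 0 -0.003 0 0 0; 255 0 0 -0.006 0 0 0; 255 0 0 -0.008 0 0 0; 255 0 0 -0.0095 0 0 0; 255 0 0 -0.0105 0 0 0; 255 0 0 -0.0115 0 0 0; 255 0 0 -0.0125 0 0 0; 255 0 0 -0.0135 0 0 0; 255 0 0 -0.015 0 0 0; 255 0 0 -0.015 0 0 0; 255 0 0 -0.015 0 0 0")

```text
time: 42.12
eef_pos: [470.2, -296.0, 175.9]
ee_rot: [-180.0, -0.0, 3.8]
force: [0.3, 0.7, -1.0]
opening: 0.171
grip_force: 99.5
```

```bash
python3 f.py
```

```text
[ 0.08  0.02 -1.14] [0.32 0.17 0.63] [ 470.22 -296.02  175.93] 42.325
```

Call:
apply_moves(motion="255 0.001 0 -0.001 0 0 0; 255 0.001 0 -0.003 0 0 0; 255 0.001 0 -0.005 0 0 0; 255 0.001 0 -0.006 0 0 0; 255 0.001 0 -0.006 0 0 0; 255 -0.002 0 -0.006 0 0 0; 255 -0.006 -0.0004 -0.006 0 0 0; 255 -0.011 -0.0007 -0.006 0 0 0; 255 -0.011 -0.0007 -0.006 0 0 0")

```text
time: 43.45
eef_pos: [458.8, -296.8, 169.9]
ee_rot: [-180.0, 0.0, 3.8]
force: [0.2, -0.3, -2.2]
opening: 0.171
grip_force: 99.5
```

```bash
python3 f.py
python3 - <<'E'
from h import *
from cell import viewer
a=pickle.load(open("p8.pkl","rb"));s=viewer.camera("scene");t=viewer.camera("top");pickle.dump((t,s),open("p9.pkl","wb"))
# basket body template in scene: does it move with the rod?
X=np.array([494.5,-294.5,14]);u,v=proj(s,[X])[0].astype(int);print(u,v)
tm=a[1]["frame"][v-12:v+8,u-14:u+14];S=s["frame"][v-24:v+24,u-28:u+28]
m=cv2.matchTemplate(S,tm,cv2.TM_CCOEFF_NORMED);_,q,_,l=cv2.minMaxLoc(m);print(q,l[0]-14,l[1]-12)
print((proj(s,[X-[0,0,11]])-proj(s,[X]))[0],(proj(s,[X-[11,0,11]])-proj(s,[X]))[0])
E
```

```text
[-0.26 -0.31 -1.33] [0.38 0.45 0.23] [ 459.26 -296.73  169.93] 43.65
223 180
0.852454662322998 0 3
[0.07256061 3.16633301] [3.27129894 1.95132607]
```

Call:
apply_moves(motion="255 -0.006 -0.0004 0 0 0 0; 255 -0.015 -0.001 0 0 0 0; 255 -0.026 -0.0017 0 0 0 0; 255 -0.036 -0.0024 0 0 0 0; 255 -0.044 -0.003 0 0 0 0; 255 -0.048 -0.0032 0.003 0 0 0; 255 -0.048 -0.0032 0.015 0 0 0; 255 -0.048 -0.0032 0.04 0 0 0; 255 -0.048 -0.0032 0.07 0 0 0; 255 -0.048 -0.0032 0.1 0 0 0; 255 -0.048 0.005 0.12 0 0 0; 255 -0.048 0.03 0.13 0 0 0; 255 -0.045 0.065 0.13 0 0 0; 255 -0.04 0.105 0.13 0 0 0; 255 -0.04 0.145 0.13 0 0 0; 255 -0.04 0.185 0.13 0 0 0; 255 -0.04 0.225 0.13 0 0 0; 255 -0.04 0.265 0.13 0 0 0; 255 -0.04 0.305 0.13 0 0 0; 255 -0.04 0.345 0.13 0 0 0")

```text
time: 46.25
eef_pos: [419.2, 49.8, 300.9]
ee_rot: [180.0, -0.1, 3.8]
force: [1.2, 0.3, -0.8]
opening: 0.171
grip_force: 99.8
```

Call:
apply_moves(motion="255 -0.002 0.04 0 0 0 0; 255 -0.004 0.08 0 0 0 0; 255 -0.006 0.12 0 0 0 0; 255 -0.008 0.16 0 0 0 0; 255 -0.011 0.2 0 0 0 0; 255 -0.013 0.235 0 0 0 0; 255 -0.0145 0.26 0 0 0 0; 255 -0.0147 0.274 0 0 0 0; 255 -0.0147 0.274 0 0 0 0; 255 -0.0147 0.274 0 0 0 0; 255 -0.0147 0.274 0 0 0 0")

```text
time: 47.62
eef_pos: [404.6, 321.6, 300.0]
ee_rot: [180.0, -0.0, 3.8]
force: [-0.0, 1.2, -1.7]
opening: 0.177
grip_force: 99.7
```

```bash
python3 f.py
python3 - <<'E'
from h import *
from cell import viewer,monitor
w0=pickle.load(open("d3.pkl","rb"))["wrist"];w=viewer.camera("wrist");pickle.dump(w,open("w10.pkl","wb"))
a,b=[cv2.resize(x["frame"],None,fx=4,fy=4,interpolation=2) for x in(w0,w)]
def mt(u,v,ww,h,r=6):
    m=cv2.matchTemplate(b[(v-r)*4:(v+h+r)*4,(u-r)*4:(u+ww+r)*4],a[v*4:(v+h)*4,u*4:(u+ww)*4],cv2.TM_CCOEFF_NORMED);_,q,_,l=cv2.minMaxLoc(m);return l[0]/4-r,l[1]/4-r,round(q,3)
print("fork",mt(236,150,38,42),"collar",mt(228,206,55,14))
print(monitor.get_obs()["ee_rot"])
E
```

```text
[ 0.05 -0.31 -1.88] [0.61 0.07 0.22] [404.57 322.01 299.96] 47.825
fork (0.0, 0.0, 0.999) collar (0.0, 0.0, 0.998)
[-1.79996941e+02 -4.60560625e-03  3.79463073e+00]
```

Call:
apply_moves(motion="255 0 0 -0.015 0 0 0; 255 0 0 -0.04 0 0 0; 255 0 0 -0.065 0 0 0; 255 0 0 -0.088 0 0 0; 255 0 0 -0.102 0 0 0; 255 0 0 -0.108 0 0 0; 255 0 0 -0.108 0 0 0; 255 0.01 0.001 -0.108 0 0 0; 255 0.022 0.0017 -0.108 0 0 0; 255 0.036 0.0026 -0.108 0 0 0; 255 0.05 0.0035 -0.108 0 0 0; 255 0.062 0.0043 -0.108 0 0 0; 255 0.072 0.005 -0.108 0 0 0; 255 0.0785 0.0055 -0.108 0 0 0; 255 0.0802 0.0055 -0.108 0 0 0; 255 0.0802 0.0055 -0.108 0 0 0; 255 0.0802 0.0055 -0.108 0 0 0")

```text
time: 50.0
eef_pos: [484.4, 327.8, 191.9]
ee_rot: [180.0, 0.0, 3.8]
force: [0.0, -0.2, -2.1]
opening: 0.178
grip_force: 99.7
```

```bash
python3 f.py
```

```text
[ 0.03  0.09 -1.32] [0.44 0.62 0.28] [484.56 327.82 191.95] 50.2
```

Lower 12 mm, then release and retreat.

Call:
apply_moves(motion="255 0 0 -0.004 0 0 0; 255 0 0 -0.008 0 0 0; 255 0 0 -0.0105 0 0 0; 255 0 0 -0.0118 0 0 0; 255 0 0 -0.0122 0 0 0; 255 0 0 -0.0122 0 0 0")

```text
time: 50.95
eef_pos: [484.7, 327.8, 179.8]
ee_rot: [-180.0, -0.0, 3.8]
force: [-0.6, -0.0, -1.4]
opening: 0.179
grip_force: 99.8
```

```bash
python3 f.py
```

```text
[ 0.15  0.3  -1.26] [0.38 0.29 0.1 ] [484.71 327.82 179.75] 51.15
```

Call:
apply_moves(motion="255 0 0 -0.0003 0 0 0; 200 0 0 -0.0003 0 0 0; 150 0 0 -0.0003 0 0 0; 100 0 0 -0.0003 0 0 0; 50 0 0 -0.0003 0 0 0; 0 0 0 -0.0003 0 0 0; 0 0 0 -0.0003 0 0 0; 0 0 0 -0.0003 0 0 0; 0 0 0 0.01 0 0 0; 0 0 0 0.03 0 0 0; 0 0 0 0.06 0 0 0; 0 0 0 0.09 0 0 0; 0 0 0 0.12 0 0 0; 0 0 0 0.122 0 0 0; 0 0 0 0.122 0 0 0; 0 0 0 0.122 0 0 0", newtons=20)

```text
time: 53.15
eef_pos: [484.3, 327.6, 300.7]
ee_rot: [180.0, 0.1, 3.8]
force: [0.9, 0.7, 0.7]
opening: 0.996
grip_force: 0.0
```

```bash
python3 f.py
python3 - <<'E'
from h import *
from cell import viewer
w0=pickle.load(open("w2.pkl","rb"));w=viewer.camera("wrist");t=viewer.camera("top");s=viewer.camera("scene")
d=pickle.load(open("d0.pkl","rb"))
a,b=[cv2.resize(x["frame"],None,fx=4,fy=4,interpolation=2) for x in(w0,w)]
def mt(a,b,u,v,ww,h,r=6):
    m=cv2.matchTemplate(b[(v-r)*4:(v+h+r)*4,(u-r)*4:(u+ww+r)*4],a[v*4:(v+h)*4,u*4:(u+ww)*4],cv2.TM_CCOEFF_NORMED);_,q,_,l=cv2.minMaxLoc(m);return l[0]/4-r,l[1]/4-r,round(q,3)
print("plate+collar",mt(a,b,210,150,90,64),"collar/handle",mt(a,b,238,167,34,44),"tines",mt(a,b,240,138,32,16))
s9=pickle.load(open("p9.pkl","rb"))[1]
a,b=[cv2.resize(x["frame"],None,fx=4,fy=4,interpolation=2) for x in(s9,s)]
u,v=223,183;print("basket since p9",mt(a,b,u-14,v-10,28,20))
a=d["scene"]["frame"]
for n,x in (("scene",(d["scene"]["frame"],s["frame"])),("top",(d["top"]["frame"],t["frame"]))):
    D=(cv2.absdiff(*x).max(2)>45).astype(np.uint8);k,_,st,c=cv2.connectedComponentsWithStats(D)
    print(n,[st[i].tolist() for i in range(1,k) if st[i][4]>25])
# basket extent in top view, in tray
D=(cv2.absdiff(d["top"]["frame"],t["frame"]).max(2)>40).astype(np.uint8);D[:,:325]=0;D[:,420:]=0;D[:180]=0;D[300:]=0
ys,xs=np.nonzero(D);print(xs.min(),xs.max(),ys.min(),ys.max(),onz(t,xs.min(),ys.min(),20),onz(t,xs.max(),ys.max(),20))
E
```

```text
[-0.06 -0.41 -0.15] [0.29 0.29 0.47] [484.58 327.7  301.19] 53.35
plate+collar (0.75, -0.75, 0.998) collar/handle (1.0, -1.0, 0.998) tines (0.75, -0.75, 0.969)
basket since p9 (0.0, 0.0, 1.0)
scene [[256, 0, 41, 58, 1362], [351, 0, 83, 73, 3866], [405, 0, 25, 13, 141], [427, 0, 85, 130, 5007], [497, 0, 15, 18, 151], [432, 10, 6, 8, 33], [362, 82, 23, 12, 115], [430, 83, 7, 6, 27], [445, 86, 34, 11, 221], [380, 95, 14, 7, 63], [378, 103, 43, 38, 232], [423, 116, 7, 11, 37], [426, 128, 35, 14, 181], [420, 151, 5, 14, 29], [463, 160, 20, 10, 66], [215, 170, 18, 20, 200], [402, 173, 11, 20, 131], [450, 172, 12, 23, 180], [447, 198, 10, 21, 95], [219, 230, 21, 23, 261]]
top [[0, 176, 75, 208, 7594], [268, 176, 23, 13, 199], [85, 226, 23, 20, 246], [362, 231, 28, 13, 223], [72, 232, 12, 7, 72]]
362 389 231 243 [ 509.8348048  -267.17888859   20.        ] [ 480.29794868 -333.30370729   20.        ]
```

```bash
python3 -c "
from cell import job_done
print(job_done())"
```

```text
the job is handed in; nothing more can be done
None
```

The job is handed in. By the final camera and force checks, the basket stands upright and still in the tray, the hook rod hangs back in its slot, the bystanders are unmoved and the gripper is clear. Judged result not shown; clock about 53 s of 72 s.

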